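# Snap the housing's covers shut and hold it up level

## Task

Press both hinged covers of the grey housing down until they snap shut while it sits in its nest. Then take the housing by the handle bar on top, lift it straight up about 10 cm without turning it, and finish there: the program ends with the gripper still holding the housing level and still in the air, square over its nest, covers shut. Do not tip the housing, and leave the screwdriver, tape roll, spare cover and levelling foot around the nest where they lie.

Things in the scene. Friction and masses are not known exactly. Their poses are not given: they have to be found in the camera images.
- housing: Loose grey plastic housing, 0.5 to 0.85 kg, 120 mm (own x) by 220 mm (own y), 50 mm high without covers and handle. Origin: centre of its underside; z up. A black handle bar stands over the middle of its top, 77 mm above the origin; one hinged cover on each side of the bar (+y left, -y right). Its centre of mass lies below the bar's middle.
- handle (a point): Middle of the housing's handle bar: 98 mm long along the housing's x, 14 mm wide (y), 18 mm tall (underside 68, top 86 mm above the housing's origin), on a 12 mm wide post under each end. 18 mm free under the bar, over a solid 40 mm wide spine. Open covers leave too little room beside the bar for an open gripper. Axes as the housing's.
- cover_left (a joint): Angle of the left (+y) cover, rad: 0 shut flat, 1.3 fully open, starts at 0.75 to 1.1. A slightly stiff hinge (0.04 Nm) lets it stay at any angle. In the last 0.13 rad its lip meets a sprung catch on the housing's end wall and more push is needed, about 4 N at 45 mm from the hinge; below about 0.06 rad the catch holds it shut.
- cover_right (a joint): Angle of the right (-y) cover, rad, the mirror image of the left one: 0 shut flat, 1.3 fully open, starts at 0.75 to 1.1. Same catch.
- cover_left_edge (a point): Middle of the left cover's free edge, top of its 8 mm round lip. The cover is a grey plate 116 mm (x) by 84 mm (y), 5 mm thick; its hinge runs along the housing's x at y = +22 mm, 51 mm above the origin, beside the handle; the lip is 86 mm out from the hinge and swings up. Shut, the plate's top is 55 mm, the lip's 58 mm above the origin. A black catch stands outside the lip, up to 65 mm.
- cover_right_edge (a point): Middle of the right cover's free edge, top of its lip; mirror image of the left cover, hinge at y = -22 mm.
- nest: Fixed nest that the housing sits in, axes parallel to the housing's: aluminium plate 180 (x) by 260 (y) by 12 mm with white L-shaped corner stops rising to 32 mm above the bench, 4 mm clear of the housing. Origin: centre of its underside, on the bench; seated, the housing's origin is 12 mm above it.
- screwdriver: Bystander: screwdriver lying in front of the nest (robot side).
- tape_roll: Bystander: cardboard ring 96 mm across, 25 mm high, beside one end of the nest.
- spare_cover: Bystander: loose flat grey plate 116 by 84 by 5 mm on the bench beside the other end of the nest; not one of the two hinged covers.
- leveling_foot: Bystander: steel foot, 40 mm across and 40 mm high, behind the nest.

How it is judged:
By the outcome, as a careful person would: the job done as asked, in the order asked, and still so for the second after the job is handed in, while the arm keeps its last pose, push and grip.
It also fails if it takes over 51 s, if anything falls off the work surface, if the arm or the gripper's body presses on something with over 40 N, if the wrist force passes 120 N, or if a joint passes its speed limit or range.

## Robot

A 7-joint arm with a two-finger parallel gripper is mounted at the origin on the work surface. World frame = base frame: x ahead of the robot, y to its left, z up, the work surface at z = 0. Lengths are in m, angles in rad, forces in N, time in s.
With the tool pointing down it reaches from about 0.4 to 0.875 m from the base axis. Payload 19.3 kg.
Tool frame: the origin (TCP) lies at the very end of the fingers, on their centre line; the grasp point (between the pads) lies 19 mm behind it; z points along the fingers, y is the direction in which the jaws open and shut (so a half turn about z gives the same grasp; the last joint's range is limited). The gripper opens to 85 mm and grips with 20 to 120 N. Pads are 22 mm wide; open, the fingers measure 114 mm over their backs; the gripper's body (76 mm by 85 mm) begins 54 mm behind the grasp point. The pads swing forward as they close: fully open they stand 13 mm farther back than shut.
Start: joints at [-1.266, 0.521, -0.036, 1.599, 0.021, 1.021, -0.113], TCP at [0.229, 0.582, 0.231] pointing down, gripper open.
Joint ranges: [-2.91, 2.91], [-0.3, 2.13], [-1.5, 1.42], [0.17, 2.43], [-1.26, 4.41], [0.16, 1.93], [-2.52, 2.52]. Speed limits (rad/s): [1.89, 1.89, 2.39, 2.39, 3.01, 3.01, 3.01].

## Interface

Orientations are given as [roll, pitch, yaw] about the fixed x, y, z axes, in that order (R = Rz(yaw) Ry(pitch) Rx(roll)).
In Python, from workcell import bot, grab_frame, calibration, workorder gives the robot as it stands.
- The arm moves only by the tool move_arm, never from a script. Its arguments are lists of equal length, an entry for each row: "jaw": the closure in counts, from 0 (fully open) to 255 (shut); "dp": the shift along the tool's x, y, z in units of 800 mm (1.0 is 800 mm), a list of three; "rotation": the turn, a rotation vector about the tool's x, y, z in units of pi rad (1.0 is pi rad), a list of three. In form: {"jaw": [jaw, ...], "dp": [[dx, dy, dz], ...], "rotation": [[rx, ry, rz], ...]}. A call has 1 to 10 rows; each row shifts and turns the commanded pose from where the row before left it, along the tool's axes as they then stand; what a row does not reach is not made up. A row lasts 1/8 s, in which the tool goes at most 62.5 mm and 10.7 degrees, less where a joint would pass 70% of its speed; a pose out of reach is approached as far as the arm can. A call with a number of a shift or a turn outside -1 to 1 is refused whole. A call with a gripper value outside its range is refused whole. The fingers move at their own pace and stop on an object; "squeeze" is the grip in N (left out, the last holds). Time passes only in rows, so rows that do not move let the fingers close. It gives the time, the measured TCP pose, the force and the opening at its end, in the units of the state.
- bot.observe(): the state, without advancing time (a new reading comes with each control period).
- grab_frame(name): name is "scene" or "top"; returns the picture (384x512x3 uint8, blue, green, red); there is no depth.
- calibration(name): a dict with "camera_matrix" (3x3 intrinsics, pixels), "T" (4x4, takes a point from camera to world coordinates). Camera axes: x right, y down, z forward; pixel columns grow to the right and rows downward; lengths in m; the calibration is good to about 2 mm. A picture is of the moment at which its call begins. calibration takes no time and is no camera call.
- workorder.job_done(): hands the job in, once; it reports no verdict.
The state is a dict: "clock": time; "qpos": joint angles; "qd": joint speeds; "joint_efforts": joint torques, N m; "position": TCP position; "tool_rot": TCP orientation; "force": force on the tool from outside, world axes, zero at the start; "moment": the same for the moment, N m; "grip_width": finger opening in m.
Only numpy, scipy, OpenCV 4.12 (cv2) and the standard library are available. Lean on these libraries where they do the work, as an engineer would, in place of code of your own. Each camera call takes 0.05 s, during which the arm holds its last target. There are 200 camera calls.

## Working session

There is one attempt and no reset: what is moved stays moved. The work goes in short steps, Python scripts to look and compute and a tool call to move; the robot and the scene stay as the last step left them, time stands still between calls to the robot, and variables do not carry over. Pictures are saved under pics/ and viewed, about 8 in all and at most 12, crops included, and the job is handed in when it is done.

Besides the shell and the picture viewer there is one more tool, called after "Emit:" as a command line: name --argument value ..., lists and objects as JSON in quotes. move_arm: Moves the arm, as the interface text tells. Shifts and turns lie within -1 to 1; 1 stands for 800 mm of shift or pi rad of turn. Its arguments: {"type":"object","properties":{"jaw":{"type":"array","items":{"type":"number"}},"dp":{"type":"array","items":{"type":"array","items":{"type":"number","minimum":-1,"maximum":1}}},"rotation":{"type":"array","items":{"type":"array","items":{"type":"number","minimum":-1,"maximum":1}}},"squeeze":{"type":"number"}},"required":["jaw","dp","rotation"]}

```bash
ls; mkdir -p pics; python3 - <<'E'
from workcell import bot, grab_frame, calibration
import cv2,numpy as np
for n in("scene","top"):
    cv2.imwrite(f"pics/{n}0.png",grab_frame(n)); c=calibration(n); print(n,np.round(c["camera_matrix"],1).tolist(),np.round(c["T"],4).tolist())
s=bot.observe(); print({k:np.round(v,3).tolist() for k,v in s.items()})
E
```

```text
pics
scene [[437.6, 0.0, 250.7], [0.0, 437.6, 195.2], [0.0, 0.0, 1.0]] [[0.7381, 0.5083, -0.4436, 0.9008], [0.6744, -0.5733, 0.4653, -0.3274], [-0.0178, -0.6426, -0.766, 0.7509], [0.0, 0.0, 0.0, 1.0]]
top [[392.1, 0.0, 256.0], [0.0, 392.1, 196.4], [0.0, 0.0, 1.0]] [[0.0378, -0.9756, 0.2163, 0.354], [-0.9993, -0.0372, 0.0069, 0.0665], [0.0013, -0.2164, -0.9763, 0.8519], [0.0, 0.0, 0.0, 1.0]]
{'clock': 0.1, 'qpos': [-1.266, 0.522, -0.036, 1.6, 0.021, 1.021, -0.113], 'qd': [-0.0, -0.001, -0.001, -0.002, 0.001, -0.0, -0.001], 'joint_efforts': [0.004, -92.849, 1.984, -37.054, 0.018, 0.005, 0.0], 'position': [0.229, 0.581, 0.231], 'tool_rot': [-3.141, 0.0, 2.767], 'force': [-0.136, -0.354, 0.153], 'moment': [-0.003, -0.062, -0.037], 'grip_width': 0.085}
```

View pics/scene0.png

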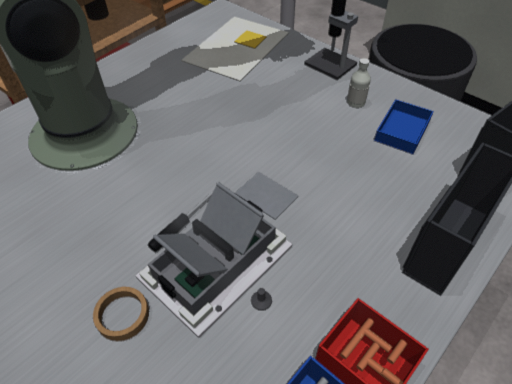

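View pics/top0.png

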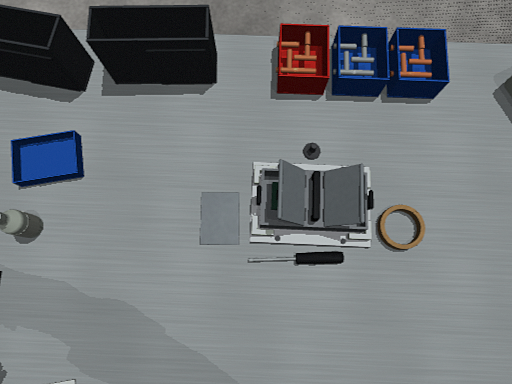

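The scene view shows the housing at about (215,245) with both covers half open. The top view has it at (312,203), with the bar running along image vertical and the tape roll on the right (-y).

```bash
python3 - <<'E'
import cv2,numpy as np
a=cv2.imread("pics/top0.png")[140:270,190:390]; cv2.imwrite("pics/t1.png",cv2.resize(a,None,fx=4,fy=4,interpolation=cv2.INTER_CUBIC))
a=cv2.imread("pics/scene0.png")[175:335,130:310]; cv2.imwrite("pics/s1.png",cv2.resize(a,None,fx=3.7,fy=3.7,interpolation=cv2.INTER_CUBIC))
E
```

```text
(no output)
```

View pics/t1.png

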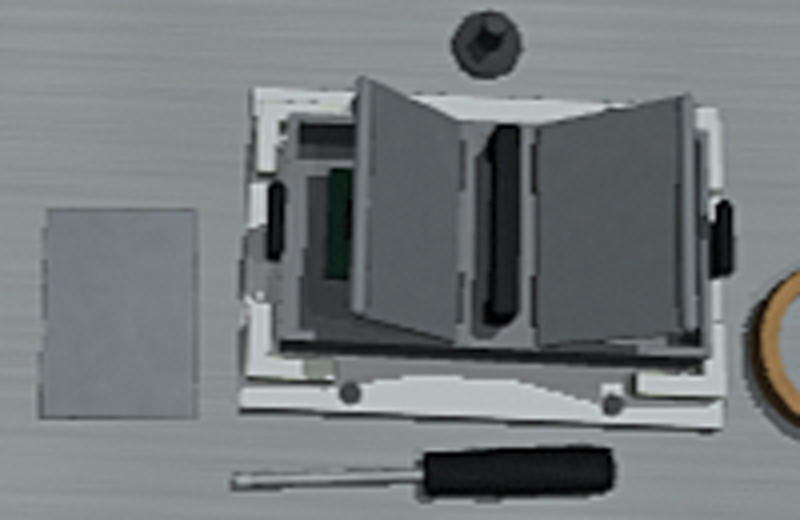

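View pics/s1.png

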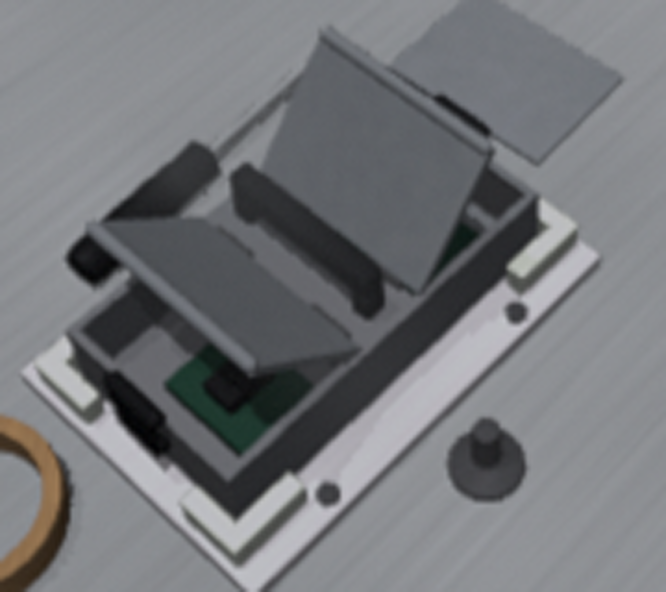

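```bash
cat > fit.py <<'E'
from workcell import calibration
import numpy as np
from scipy.optimize import least_squares
def proj(n,P):
    c=calibration(n);T=np.array(c["T"]);q=(np.array(P)-T[:3,3])@T[:3,:3];q=q@np.array(c["camera_matrix"]).T
    return q[:,:2]/q[:,2:]
def world(p,L):
    c,s=np.cos(p[2]),np.sin(p[2]);L=np.array(L)
    return np.c_[p[0]+c*L[:,0]-s*L[:,1],p[1]+s*L[:,0]+c*L[:,1],L[:,2]]
def lip(a,sg,sx): # radius 86, 5 above hinge
    return [sx*.058, sg*(.022+.086*np.cos(a)-.005*np.sin(a)), .063+.086*np.sin(a)+.005*np.cos(a)]
E
python3 - <<'E'
from fit import *
t=lambda *a:[(x/4+190,y/4+140) for x,y in a]
s=lambda *a:[(x/3.7+130,y/3.7+175) for x,y in a]
T=np.array(t((240,405),(722,425),(250,88),(722,107),(506,125),(500,322),(360,78),(352,312),(690,97),(690,345)))
S=np.array(s((600,258),(22,373),(492,150),(322,30),(250,370),(90,225)))
def f(p):
    ct=[[-.09,.13,.012],[-.09,-.13,.012],[.09,.13,.012],[.09,-.13,.012],[.049,0,.098],[-.049,0,.098]]
    lt=[lip(p[3],1,1),lip(p[3],1,-1),lip(p[4],-1,1),lip(p[4],-1,-1)]
    a=proj("top",world(p,ct+lt))-T
    b=proj("scene",world(p,[[.09,.13,.012],[-.09,-.13,.012]]+lt))-S
    return np.r_[a,b].ravel()
r=least_squares(f,[.5,-.05,0,.9,.9],loss="soft_l1")
p=r.x;print(p.round(4));print(f(p).reshape(-1,2).round(1).tolist())
print(world(p,[lip(p[3],1,0),lip(p[4],-1,0),[0,0,.098]]).round(4))
E
```

```text
[ 0.5301 -0.0469 -0.0094  0.8359  0.7335]
[[-1.1, -0.1], [0.1, 0.7], [0.5, -1.2], [-1.2, -0.6], [0.2, -1.0], [1.0, -1.8], [-0.2, -0.2], [-0.3, 0.7], [-1.1, -0.3], [-0.4, -3.0], [-0.2, -0.9], [-2.7, -0.9], [-0.6, 0.0], [-0.1, -0.2], [-0.5, 0.3], [-2.3, -0.2]]
[[ 0.5308  0.0291  0.1302]
 [ 0.5293 -0.1294  0.1243]
 [ 0.5301 -0.0469  0.098 ]]
```

The fit puts the housing at (0.530, -0.047) with yaw -0.5° and the covers near 0.84 and 0.73 rad. Residuals are about 1 px and the known sizes match. Next I square the tool and close the jaws.

Emit:
move_arm --jaw '[255, 255, 255, 255, 255, 255, 255, 255]' --dp '[[0, 0, 0], [0, 0, 0], [0, 0, 0], [-0.0275, -0.0495, 0], [-0.0275, -0.0495, 0], [-0.0275, -0.0495, 0], [-0.0275, -0.0495, 0], [-0.0275, -0.0495, 0]]' --rotation '[[0, 0, -0.058], [0, 0, -0.058], [0, 0, 0], [0, 0, 0], [0, 0, 0], [0, 0, 0], [0, 0, 0], [0, 0, 0]]'

```text
clock: 1.1
position: [0.3373, 0.381, 0.2313]
tool_rot: [3.141, -0.0, 3.126]
force: [0.9, 0.2, 0.4]
grip_width: 0.0002
```

Emit:
move_arm --jaw '[255, 255, 255, 255, 255, 255, 255, 255, 255, 255]' --dp '[[-0.0275, -0.0495, 0], [-0.0275, -0.0495, 0], [-0.0275, -0.0495, 0], [-0.0275, -0.0495, 0], [-0.0275, -0.0495, 0], [-0.0275, -0.0495, 0], [-0.0275, -0.0495, 0], [-0.0275, -0.0495, 0], [-0.0195, -0.0495, 0], [0, 0, 0]]' --rotation '[[0, 0, 0], [0, 0, 0], [0, 0, 0], [0, 0, 0], [0, 0, 0], [0, 0, 0], [0, 0, 0], [0, 0, 0], [0, 0, 0], [0, 0, 0]]'

```text
clock: 2.35
position: [0.5252, 0.021, 0.2311]
tool_rot: [-3.141, -0.0, 3.122]
force: [-0.5, 0.2, -0.1]
grip_width: -0.0001
```

Emit:
move_arm --jaw '[255, 255, 255, 255, 255, 255, 255, 255, 255, 255]' --dp '[[-0.0075, 0.005, 0.036], [0, 0, 0.036], [0, 0, 0.036], [0, 0, 0.008], [0, 0, 0.008], [0, 0, 0.008], [0, 0, 0.008], [0, 0, 0.008], [0, 0, 0.008], [0, 0, 0]]' --rotation '[[0, 0, -0.003], [0, 0, 0], [0, 0, 0], [0, 0, 0], [0, 0, 0], [0, 0, 0], [0, 0, 0], [0, 0, 0], [0, 0, 0], [0, 0, 0]]'

```text
clock: 3.6
position: [0.5304, 0.028, 0.106]
tool_rot: [-3.141, -0.001, 3.141]
force: [-0.1, -0.1, -0.9]
grip_width: -0.0002
```

```bash
python3 - <<'E'
from workcell import bot, grab_frame
import cv2,numpy as np
a=grab_frame("scene")[145:335,100:340]; b=grab_frame("top")[110:270,190:390]
a=cv2.resize(a,None,fx=2.2,fy=2.2,interpolation=cv2.INTER_CUBIC);b=cv2.resize(b,(400,320))
h=np.zeros((418,400,3),np.uint8);h[:320]=b;cv2.imwrite("pics/c2.png",cv2.resize(np.hstack([a,h]),None,fx=.86,fy=.86))
E
```

```text
(no output)
```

View pics/c2.png

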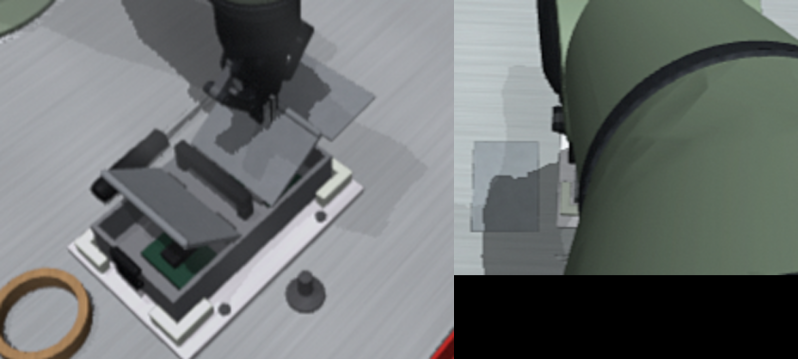

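The scene view shows the finger on the left cover, which is already swinging down. The top view is blocked by the arm.

Emit:
move_arm --jaw '[255, 255, 255, 255, 255, 255]' --dp '[[0, 0, 0.008], [0, 0, 0.008], [0, 0, 0.008], [0, 0, 0.008], [0, 0, 0.005], [0, 0, 0]]' --rotation '[[0, 0, 0], [0, 0, 0], [0, 0, 0], [0, 0, 0], [0, 0, 0], [0, 0, 0]]'

```text
clock: 4.45
position: [0.5305, 0.028, 0.0766]
tool_rot: [-3.141, -0.001, 3.141]
force: [-0.5, 0.4, -0.1]
grip_width: 0.0001
```

Emit:
move_arm --jaw '[255, 255, 255, 255]' --dp '[[0, 0, 0.003], [0, 0, 0.003], [0, 0, 0.002], [0, 0, 0]]' --rotation '[[0, 0, 0], [0, 0, 0], [0, 0, 0], [0, 0, 0]]'

```text
clock: 4.95
position: [0.5306, 0.0279, 0.0704]
tool_rot: [-3.141, -0.0, 3.141]
force: [0.2, -0.5, -0.2]
grip_width: 0.0003
```

Emit:
move_arm --jaw '[255, 255, 255, 255]' --dp '[[0, 0, 0.002], [0, 0, 0.002], [0, 0, 0.001], [0, 0, 0]]' --rotation '[[0, 0, 0], [0, 0, 0], [0, 0, 0], [0, 0, 0]]'

```text
clock: 5.45
position: [0.5307, 0.028, 0.0669]
tool_rot: [-3.142, 0.0, 3.14]
force: [-3.5, 0.6, 10.9]
grip_width: -0.0
```

Emit:
move_arm --jaw '[255, 255, 255]' --dp '[[0, 0, 0.002], [0, 0, 0.002], [0, 0, 0]]' --rotation '[[0, 0, 0], [0, 0, 0], [0, 0, 0]]'

```text
clock: 5.82
position: [0.531, 0.028, 0.0659]
tool_rot: [3.141, 0.001, 3.14]
force: [-17.6, -1.6, 65.2]
grip_width: 0.0001
```

The left cover has hit a hard stop at plate height (65 N at z = 0.066). Now I lift and cross to the right cover.

Emit:
move_arm --jaw '[255, 255, 255, 255, 255, 255, 255, 255]' --dp '[[0, 0, -0.04], [0, 0, -0.04], [0, 0, -0.04], [0, -0.046, 0], [0, -0.046, 0], [0.001, -0.046, 0], [0.001, -0.046, 0], [0, 0, 0]]' --rotation '[[0, 0, 0], [0, 0, 0], [0, 0, 0], [0, 0, 0], [0, 0, 0], [0, 0, 0], [0, 0, 0], [0, 0, 0.002]]'

```text
clock: 6.82
position: [0.5284, -0.1221, 0.1593]
tool_rot: [-3.141, -0.0, 3.13]
force: [0.1, -0.3, -0.8]
grip_width: 0.0001
```

```bash
python3 - <<'E'
from workcell import bot, grab_frame
import cv2,numpy as np
a=grab_frame("scene")[145:335,100:340]
cv2.imwrite("pics/c3.png",cv2.resize(a,None,fx=3,fy=3,interpolation=cv2.INTER_CUBIC))
E
```

```text
(no output)
```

View pics/c3.png

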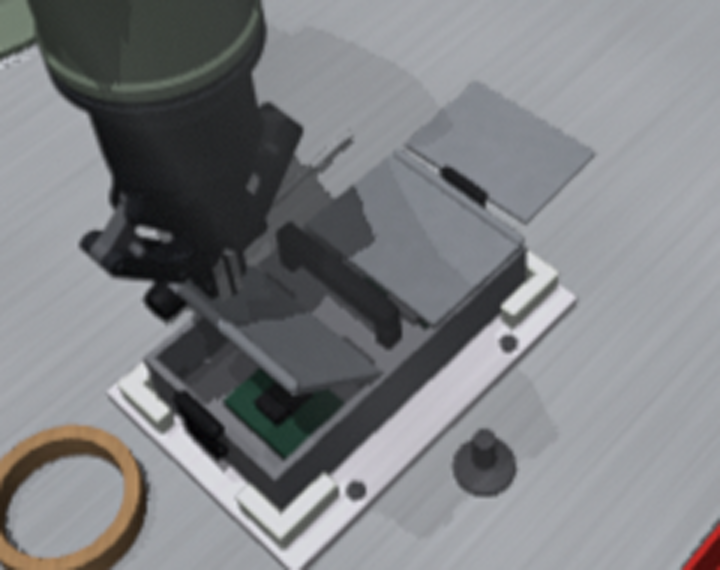

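The left cover lies flat and latched at (455,235), and the housing is still seated. Now the right cover.

Emit:
move_arm --jaw '[255, 255, 255, 255, 255, 255, 255, 255, 255, 255]' --dp '[[-0.0015, 0.0035, 0.018], [0, 0, 0.018], [0, 0, 0.01], [0, 0, 0.01], [0, 0, 0.01], [0, 0, 0.01], [0, 0, 0.01], [0, 0, 0.01], [0, 0, 0.008], [0, 0, 0]]' --rotation '[[0, 0, 0], [0, 0, 0], [0, 0, 0], [0, 0, 0], [0, 0, 0], [0, 0, 0], [0, 0, 0], [0, 0, 0], [0, 0, 0], [0, 0, 0]]'

```text
clock: 8.12
position: [0.5299, -0.1163, 0.0756]
tool_rot: [3.142, -0.001, 3.134]
force: [-0.3, -0.6, -0.2]
grip_width: 0.0005
```

Emit:
move_arm --jaw '[255, 255, 255, 255, 255, 255, 255]' --dp '[[0, 0, 0.003], [0, 0, 0.003], [0, 0, 0.002], [0, 0, 0.002], [0, 0, 0.002], [0, 0, 0.001], [0, 0, 0]]' --rotation '[[0, 0, 0], [0, 0, 0], [0, 0, 0], [0, 0, 0], [0, 0, 0], [0, 0, 0], [0, 0, 0]]'

```text
clock: 9.0
position: [0.5302, -0.1163, 0.0667]
tool_rot: [3.141, 0.0, 3.134]
force: [-7.1, 1.9, 24.4]
grip_width: -0.0001
```

Emit:
move_arm --jaw '[255, 255]' --dp '[[0, 0, 0.002], [0, 0, 0]]' --rotation '[[0, 0, 0], [0, 0, 0]]'

```text
clock: 9.25
position: [0.5304, -0.1163, 0.0662]
tool_rot: [3.141, 0.001, 3.134]
force: [-14.3, 3.5, 50.5]
grip_width: 0.0003
```

Emit:
move_arm --jaw '[255, 255, 255, 255, 255, 0, 0, 0, 0, 0]' --dp '[[0, 0, -0.035], [0, 0, -0.035], [0, 0, -0.035], [0, 0.044, 0], [0, 0.043, 0], [0, 0, 0], [0, 0, 0], [0, 0, 0], [0, 0, 0], [0, 0, 0]]' --rotation '[[0, 0, 0], [0, 0, 0], [0, 0, 0], [0, 0, 0], [0, 0, 0], [0, 0, 0], [0, 0, 0], [0, 0, 0], [0, 0, 0], [0, 0, 0]]'

```text
clock: 10.5
position: [0.5306, -0.0471, 0.1481]
tool_rot: [-3.142, -0.0, 3.134]
force: [-0.3, -0.1, 0.3]
grip_width: 0.0856
```

```bash
python3 - <<'E'
from workcell import bot, grab_frame
import cv2,numpy as np
a=grab_frame("scene")[145:335,100:340]
cv2.imwrite("pics/c4.png",cv2.resize(a,None,fx=3,fy=3,interpolation=cv2.INTER_CUBIC))
from fit import *
p=[.5301,-.0469,-.0094]
print((3*(proj("scene",world(p,[[.049,0,.098],[-.049,0,.098],[.058,.110,.07],[-.058,.11,.07],[.058,-.11,.07],[-.058,-.11,.07]]))-[100,145])).round())
E
```

```text
[[389. 313.]
 [277. 223.]
 [522. 237.]
 [393. 145.]
 [266. 471.]
 [137. 351.]]
```

View pics/c4.png

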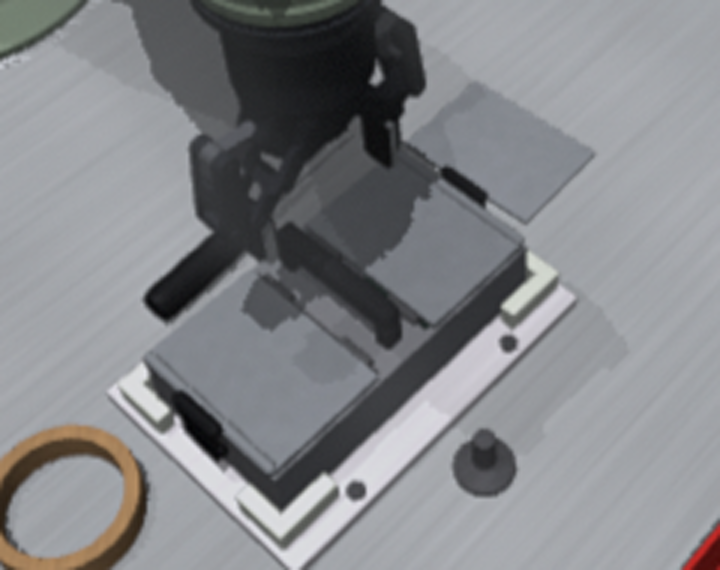

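Both covers lie flat under their catches, and the bar is centred between the open fingers. Descending to grasp.

Emit:
move_arm --jaw '[0, 0, 0, 0, 0, 0]' --dp '[[0, 0, 0.025], [0, 0, 0.025], [0, 0, 0.02], [0, 0, 0.014], [0, 0, 0.01], [0, 0, 0]]' --rotation '[[0, 0, 0], [0, 0, 0], [0, 0, 0], [0, 0, 0], [0, 0, 0], [0, 0, 0]]'

```text
clock: 11.3
position: [0.5305, -0.0468, 0.0726]
tool_rot: [-3.142, -0.001, 3.134]
force: [-0.4, -0.5, 0.9]
grip_width: 0.0854
```

Emit:
move_arm --jaw '[255, 255, 255, 255, 255, 255, 255, 255]' --dp '[[0, 0, 0], [0, 0, 0], [0, 0, 0], [0, 0, 0], [0, 0, 0], [0, 0, 0], [0, 0, 0], [0, 0, 0]]' --rotation '[[0, 0, 0], [0, 0, 0], [0, 0, 0], [0, 0, 0], [0, 0, 0], [0, 0, 0], [0, 0, 0], [0, 0, 0]]' --squeeze 60

```text
clock: 12.3
position: [0.5307, -0.0467, 0.0732]
tool_rot: [3.142, 0.0, 3.134]
force: [-1.6, 0.8, 6.5]
grip_width: 0.013
```

Emit:
move_arm --jaw '[255, 255, 255, 255, 255]' --dp '[[0, 0, 0], [0, 0, -0.003], [0, 0, -0.005], [0, 0, -0.008], [0, 0, 0]]' --rotation '[[0, 0, 0], [0, 0, 0], [0, 0, 0], [0, 0, 0], [0, 0, 0]]' --squeeze 80

```text
clock: 12.92
position: [0.5309, -0.0468, 0.0862]
tool_rot: [-3.142, 0.001, 3.134]
force: [-0.4, 0.1, -7.2]
grip_width: 0.0126
```

The load is 7.2 N (about 0.73 kg), so the housing is held. Lifting the rest of the way.

Emit:
move_arm --jaw '[255, 255, 255, 255, 255, 255, 255, 255, 255, 255]' --dp '[[0, 0, -0.01], [0, 0, -0.016], [0, 0, -0.018], [0, 0, -0.018], [0, 0, -0.018], [0, 0, -0.015], [0, 0, -0.009], [0, 0, -0.005], [0, 0, 0], [0, 0, 0]]' --rotation '[[0, 0, 0], [0, 0, 0], [0, 0, 0], [0, 0, 0], [0, 0, 0], [0, 0, 0], [0, 0, 0], [0, 0, 0], [0, 0, 0], [0, 0, 0]]'

```text
clock: 14.18
position: [0.5304, -0.0468, 0.1725]
tool_rot: [-3.142, -0.001, 3.134]
force: [0.3, 0.3, -7.6]
grip_width: 0.0124
```

Emit:
move_arm --jaw '[255, 255, 255, 255]' --dp '[[0, 0, 0], [0, 0, 0], [0, 0, 0], [0, 0, 0]]' --rotation '[[0, 0, 0], [0, 0, 0], [0, 0, 0], [0, 0, 0]]'

```text
clock: 14.68
position: [0.5306, -0.0468, 0.1729]
tool_rot: [-3.142, 0.0, 3.134]
force: [0.7, -0.2, -6.3]
grip_width: 0.0125
```

```bash
python3 - <<'E'
from workcell import bot, grab_frame
import cv2,numpy as np
a=grab_frame("scene")[95:335,80:340]
cv2.imwrite("pics/c5.png",cv2.resize(a,None,fx=2.5,fy=2.5,interpolation=cv2.INTER_CUBIC))
from fit import *
p=[.5301,-.0469,-.0094]
h=.1
print((2.5*(proj("scene",world(p,[[.058,.110,.07+h],[-.058,.11,.07+h],[.058,-.11,.07+h],[-.058,-.11,.07+h],[.06,.11,.012+h],[.06,-.11,.012+h]]))-[80,95])).round())
E
```

```text
[[489. 238.]
 [371. 159.]
 [251. 442.]
 [134. 337.]
 [489. 291.]
 [266. 490.]]
```

View pics/c5.png

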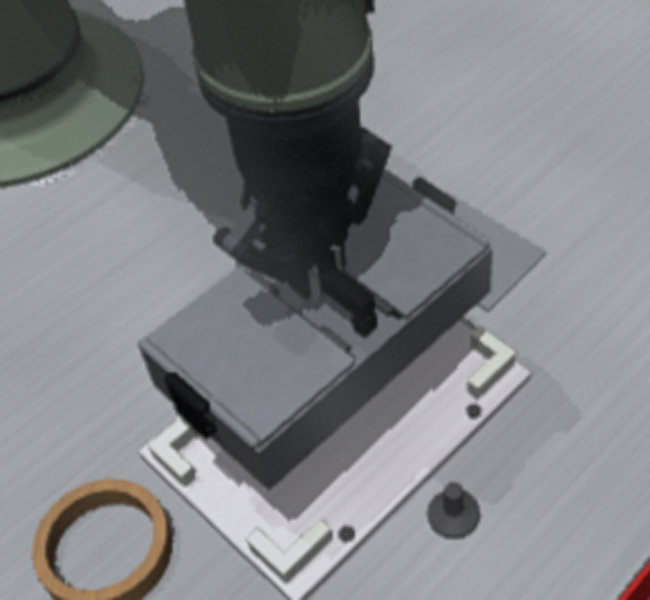

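The housing is level about 10 cm up and square over the nest. Its corners at (489,240), (256,445) and (268,488) are within about 6 px, in this 2.5× crop, of where a pure 100 mm lift would put them. Both covers are shut, and the bystanders in view lie where they were.

```bash
python3 -c "
from workcell import workorder,bot
print(workorder.job_done()); print(bot.observe()['clock'])"
```

```text
the job is handed in; nothing more can be done
None
the job is handed in; nothing more can be done
```

I pressed both covers shut, gripped the handle bar at 80 N and lifted the housing straight up about 100 mm. The job was handed in at about 15 s, with the gripper still holding the housing.

- **Covers:** each one came to a firm stop with the fingertips at z = 0.066 m, pressed with 65 N (left) and 50 N (right). The pictures show both lying flat, including after the lift. The upward push was through the fingertips, and the wrist force stayed under 120 N.
- **Lift:** the load reads about 6.3–7.6 N, which fits the given mass, and the grip was steady at 12.5 mm. The tool was level and its heading did not change during the lift. The housing's corners in the last picture match a pure 100 mm lift to within about 6 px in the 2.5× enlarged crop.
- **Bystanders:** the tape roll, spare cover and levelling foot are unmoved in the last picture. The screwdriver was hidden there; it was last seen in the picture just before the grasp, and nothing went near it afterwards.
- **Disagreement:** closing on the bar gave an unexpected 6.5 N upward reading, which vanished on lifting. The right cover's estimated starting angle (0.73 rad) came out slightly below the stated range.

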